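# Pack the painter's tray

### The arm

A 6-joint arm with a two-finger parallel gripper is mounted at the origin on the work surface. World frame = base frame: x ahead of the robot, y to its left, z up, the work surface at z = 0. Lengths are in mm, angles in rad, forces in N, time in s.
With the tool pointing down it reaches from about 375 to 925 mm from the base axis. Payload 5.7 kg.
Tool frame: the origin (TCP) lies between the finger pads; the fingertips stand 11 mm ahead of it and the grasp point (between the pads) lies 8 mm behind it; z points along the fingers, y is the direction in which the jaws open and shut (so a half turn about z gives the same grasp; the last joint's range is limited). The gripper opens to 85 mm and grips with 20 to 120 N. Pads are 22 mm wide; open, the fingers measure 114 mm over their backs; the gripper's body (76 mm by 85 mm) begins 54 mm behind the grasp point. The pads swing forward as they close: fully open they stand 13 mm farther back than shut.
Start: joints at [1.176, 0.359, 1.51, -0, 1.272, -0.115], TCP at [165.692, 576.638, 242.267] pointing down, gripper open.
Joint ranges: [-2.97, 2.97], [-1.01, 2.36], [0.21, 2.38], [-0.96, 4.11], [0.2, 2.71], [-2.98, 2.98]. Speed limits (rad/s): [2.39, 2.39, 3.14, 3.14, 3.14, 3.14].

### API

Orientations are given as a rotation vector (axis times angle).
In Python, from station import telemetry, cams, sign_off gives the robot as it stands.
- The arm moves only by the shell command python3 -m pendant 'ROWS' [FORCE]. ROWS is JSON, a list of rows, each a list of 7 numbers: the finger opening in cm, from 0 to 8.54, then the shift along the tool's x, y, z in cm, then the turn, a rotation vector about the tool's x, y, z in rad. In form: [[hand, dx, dy, dz, ax, ay, az], ...]. A call has exactly 8 rows; each row shifts and turns the pose as measured when the row begins, along the tool's axes as they then stand; what a row does not reach is not made up. A row lasts 1/8 s, in which the tool goes at most 62.5 mm and 10.7 degrees, less where a joint would pass 70% of its speed; a pose out of reach is approached as far as the arm can. A call is refused whole if a number of a shift passes 6.25 or a number of a turn 0.188, either way. A call with a gripper value outside its range is refused whole. The fingers move at their own pace and stop on an object; FORCE is the grip in N (left out, the last holds). Time passes only in rows, so rows that do not move let the fingers close, or fill a call up. It gives the time, the measured TCP pose, the force and the opening at its end, in the units of the state.
- telemetry.get_obs(): the state, without advancing time (a new reading comes with each control period).
- cams.capture(name): name is "scene" or "top" or "wrist"; returns a dict with "frame" (400x640x3 uint8, red, green, blue), "fx", "fy", "cx", "cy" (pixels), "D" ([k1, k2, p1, p2, k3] as OpenCV has them; the pictures are not rectified), "R" (3x3) and "t" (3): a world point X has camera coordinates R X + t; the wrist camera has in their place "hand_eye" (4x4, takes a point from camera to tool coordinates, whose origin is the TCP and whose axes are the flange's). Camera axes: x right, y down, z forward; pixel columns grow to the right and rows downward; lengths in mm; the calibration is good to about 2 mm. A picture is of the moment at which its call begins: read the wrist's pose just before it. There is no depth.
- sign_off(): hands the job in, once; it reports no verdict.
The state is a dict: "time_s": time; "joint_positions": joint angles; "qd": joint speeds; "tau": joint torques, N m; "tcp_pos": TCP position; "tool_rot": TCP orientation; "wrist_force": force on the tool from outside, world axes, zero at the start; "torque": the same for the moment, N m; "gripper_width": finger opening in mm.
Only numpy, scipy, OpenCV 4.12 (cv2) and the standard library are available. Lean on these libraries where they do the work, as an engineer would, in place of code of your own. Each camera call takes 0.05 s, during which the arm holds its last target. There are 200 camera calls.

### The job

Pack the painter's wooden tray: lay the palette knife in the undivided bin, and give each of the two divided bins one full paint tube, lying in its long compartment, and one lidded jar, standing in its short compartment. Set each thing down on the floor of its compartment rather than dropping it. Leave the used-up tube with the rolled tail and the jar without a lid where they are.

Things in the scene. Friction and masses are not known exactly. Their poses are not given: they have to be found in the camera images.
- knife_grip (a point): Palette knife lying flat on the drawing board, 165 mm long: dark wooden handle 90 mm long, 13 in diameter; steel blade 24 wide, 2 thick. Point: on the handle near the balance point, half-way up (7 mm above what it lies on); x points to the blade tip (92.5 mm away; the handle's butt is 72.5 mm the other way), z up. 45 g. Either way round in its bin.
- tube_1_mid (a point): Full paint tube lying on the drawing board: plump aluminium, pale label, black cap, 105 mm long; at this point 26 mm high and about 31 wide, tapering to a flat 38 mm wide crimped end. Point: mid-length, half-way up (13 mm above what it lies on); x points to the cap, z up. 75 g. The two full tubes are alike; either may go in either bin, either way round.
- tube_2_mid (a point): Full paint tube lying on the drawing board: plump aluminium, pale label, black cap, 105 mm long; at this point 26 mm high and about 31 wide, tapering to a flat 38 mm wide crimped end. Point: mid-length, half-way up (13 mm above what it lies on); x points to the cap, z up. 75 g. The two full tubes are alike; either may go in either bin, either way round.
- jar_1_mid (a point): Paint jar with black screw lid, standing on the drawing board: grey body 44 mm in diameter, pale label, lid 46 mm in diameter and 14 high, 58 mm high in all. Point: on its axis, half-way up (29 mm above what it stands on); z up. 90 g. The two lidded jars are alike; either may go in either bin.
- jar_2_mid (a point): Paint jar with black screw lid, standing on the drawing board: grey body 44 mm in diameter, pale label, lid 46 mm in diameter and 14 high, 58 mm high in all. Point: on its axis, half-way up (29 mm above what it stands on); z up. 90 g. The two lidded jars are alike; either may go in either bin.
- used_tube_mid (a point): Used-up paint tube, to be left alone: squeezed flat, its tail rolled up in a 14 mm thick roll; only 67 mm long, 38 wide and 15 high. Point: near its middle, 7 mm above the board; x points to the cap.
- open_jar_mid (a point): Open empty jar, to be left alone: the same kind of jar without lid, hollow, 44 mm in diameter, 55 high. Point: on its axis, half-way up; z up.
- knife_bin: White plastic bin, 206 x 86 mm, 24 high, walls and floor 3 mm, fixed beside its two equals in a wooden tray (rim 30 mm over the table). Origin: centre of its underside, 6 mm over the table; x lengthwise, y across. Undivided: inside 200 x 80 mm.
- split_bin_a: White plastic bin, 206 x 86 mm, 24 high, walls and floor 3 mm, fixed beside its two equals in a wooden tray (rim 30 mm over the table). Origin: centre of its underside, 6 mm over the table; x lengthwise, y across. A full-height cross wall at x = 28 to 31 mm leaves a long compartment (inside 128 x 80 mm, middle x = -36) and a short one (69 x 80 mm, middle x = 65.5).
- split_bin_b: White plastic bin, 206 x 86 mm, 24 high, walls and floor 3 mm, fixed beside its two equals in a wooden tray (rim 30 mm over the table). Origin: centre of its underside, 6 mm over the table; x lengthwise, y across. A full-height cross wall at x = 28 to 31 mm leaves a long compartment (inside 128 x 80 mm, middle x = -36) and a short one (69 x 80 mm, middle x = 65.5). Turned opposite to its twin.
Not all that is in view belongs to the job. What is shaped like the part that bears knife_grip but red is not meant.

How it is judged (in metres and radians):
At the end, for the whole second after the job is handed in: Knife flat in the undivided bin; one full tube flat in each long compartment (24 mm along, 30 mm across its middle) and one lidded jar upright in each short one (17 mm, 25 mm); all released, at rest; used tube and open jar within 30 mm of their start, open jar upright (x of knife_grip in the frame of knife_bin between -0.045 and 0.045 m and y of knife_grip in the frame of knife_bin between -0.038 and 0.038 m and z of knife_grip in the frame of knife_bin between 0.006 and 0.016 m and angle between knife_grip's own z axis and vertical below 0.15 rad and (((x of tube_1_mid in the frame of split_bin_a between -0.06 and -0.012 m and y of tube_1_mid in the frame of split_bin_a between -0.03 and 0.03 m and z of tube_1_mid in the frame of split_bin_a between 0.01 and 0.022 m and angle between tube_1_mid's own z axis and vertical below 0.2 rad) and (x of tube_2_mid in the frame of split_bin_b between -0.06 and -0.012 m and y of tube_2_mid in the frame of split_bin_b between -0.03 and 0.03 m and z of tube_2_mid in the frame of split_bin_b between 0.01 and 0.022 m and angle between tube_2_mid's own z axis and vertical below 0.2 rad)) or ((x of tube_1_mid in the frame of split_bin_b between -0.06 and -0.012 m and y of tube_1_mid in the frame of split_bin_b between -0.03 and 0.03 m and z of tube_1_mid in the frame of split_bin_b between 0.01 and 0.022 m and angle between tube_1_mid's own z axis and vertical below 0.2 rad) and (x of tube_2_mid in the frame of split_bin_a between -0.06 and -0.012 m and y of tube_2_mid in the frame of split_bin_a between -0.03 and 0.03 m and z of tube_2_mid in the frame of split_bin_a between 0.01 and 0.022 m and angle between tube_2_mid's own z axis and vertical below 0.2 rad))) and (((x of jar_1_mid in the frame of split_bin_a between 0.048 and 0.083 m and y of jar_1_mid in the frame of split_bin_a between -0.025 and 0.025 m and z of jar_1_mid in the frame of split_bin_a between 0.027 and 0.037 m and angle between jar_1_mid's own z axis and vertical below 0.12 rad) and (x of jar_2_mid in the frame of split_bin_b between 0.048 and 0.083 m and y of jar_2_mid in the frame of split_bin_b between -0.025 and 0.025 m and z of jar_2_mid in the frame of split_bin_b between 0.027 and 0.037 m and angle between jar_2_mid's own z axis and vertical below 0.12 rad)) or ((x of jar_1_mid in the frame of split_bin_b between 0.048 and 0.083 m and y of jar_1_mid in the frame of split_bin_b between -0.025 and 0.025 m and z of jar_1_mid in the frame of split_bin_b between 0.027 and 0.037 m and angle between jar_1_mid's own z axis and vertical below 0.12 rad) and (x of jar_2_mid in the frame of split_bin_a between 0.048 and 0.083 m and y of jar_2_mid in the frame of split_bin_a between -0.025 and 0.025 m and z of jar_2_mid in the frame of split_bin_a between 0.027 and 0.037 m and angle between jar_2_mid's own z axis and vertical below 0.12 rad))) and linear speed of each of knife, tube_1, tube_2, jar_1, jar_2 below 0.02 m/s and distance of each of used_tube_mid, open_jar_mid from where it was at the start of the episode below 0.03 m and angle between open_jar_mid's own z axis and vertical below 0.2 rad); the robot touches nothing.
It fails at once if a thing is dropped into a bin (falling faster than 0.75 m/s) ((horizontal distance between knife_grip and knife_bin below 0.12 m and z of knife_grip in the frame of knife_bin below 0.055 m and linear speed of knife above 0.75 m/s) or (horizontal distance between tube_1_mid and split_bin_a below 0.12 m and z of tube_1_mid in the frame of split_bin_a below 0.055 m and linear speed of tube_1 above 0.75 m/s) or (horizontal distance between tube_1_mid and split_bin_b below 0.12 m and z of tube_1_mid in the frame of split_bin_b below 0.055 m and linear speed of tube_1 above 0.75 m/s) or (horizontal distance between tube_2_mid and split_bin_a below 0.12 m and z of tube_2_mid in the frame of split_bin_a below 0.055 m and linear speed of tube_2 above 0.75 m/s) or (horizontal distance between tube_2_mid and split_bin_b below 0.12 m and z of tube_2_mid in the frame of split_bin_b below 0.055 m and linear speed of tube_2 above 0.75 m/s) or (horizontal distance between jar_1_mid and split_bin_a below 0.12 m and z of jar_1_mid in the frame of split_bin_a below 0.055 m and linear speed of jar_1 above 0.75 m/s) or (horizontal distance between jar_1_mid and split_bin_b below 0.12 m and z of jar_1_mid in the frame of split_bin_b below 0.055 m and linear speed of jar_1 above 0.75 m/s) or (horizontal distance between jar_2_mid and split_bin_a below 0.12 m and z of jar_2_mid in the frame of split_bin_a below 0.055 m and linear speed of jar_2 above 0.75 m/s) or (horizontal distance between jar_2_mid and split_bin_b below 0.12 m and z of jar_2_mid in the frame of split_bin_b below 0.055 m and linear speed of jar_2 above 0.75 m/s)).
It also fails if it takes over 128 s, if anything falls off the work surface, if the arm or the gripper's body presses on something with over 40 N, if the wrist force passes 120 N, or if a joint passes its speed limit or range.

## Working session

There is one attempt and no reset: what is moved stays moved. The work goes in short steps, Python scripts to look and compute and a shell command to move; the robot and the scene stay as the last step left them, time stands still between calls to the robot, and variables do not carry over. Pictures are saved under pics/ and viewed, about 12 in all and at most 16, crops included, and the job is handed in when it is done.

```bash
mkdir -p pics; ls; python3 - <<'E'
from station import telemetry, cams
import cv2
print(telemetry.get_obs())
for n in ("scene","top","wrist"):
    c=cams.capture(n); cv2.imwrite(f"pics/{n}0.png",c["frame"][:,:,::-1])
    print(n,{k:v for k,v in c.items() if k!="frame"})
E
```

```text
pics
{'time_s': 0.0, 'joint_positions': array([ 1.17590264e+00,  3.59496861e-01,  1.51146916e+00,  5.06856578e-07,
        1.27250087e+00, -1.15133350e-01]), 'qd': array([-6.68950256e-04, -6.41453563e-04, -3.57635586e-04,  6.44320071e-04,
       -4.50526718e-04, -2.90374122e-05]), 'tau': array([-1.13407270e-03, -5.27628458e+01, -2.78609169e+01, -2.25392869e-04,
        1.33417486e-02, -4.19545120e-05]), 'tcp_pos': array([165.43802753, 576.03296408, 241.44444731]), 'tool_rot': array([-4.37948903e-01, -3.11043786e+00,  2.84821270e-03]), 'wrist_force': array([-0.24642965,  0.58903049, -0.1626666 ]), 'torque': array([ 0.00909393, -0.04877338, -0.05028516]), 'gripper_width': 85.42400136127141}
scene {'fx': 419.09704685376096, 'fy': 419.09704685376096, 'cx': 321.2300641907754, 'cy': 198.871998631626, 'D': array([0.01928613, 0.        , 0.        , 0.        , 0.        ]), 'R': array([[ 0.61984724,  0.78460081,  0.01381902],
       [ 0.56774597, -0.43623266, -0.69811574],
       [-0.54171386,  0.44057081, -0.71585156]]), 't': array([-235.89446701, -187.15501676, 1194.33147589])}
top {'fx':
[... 227 characters left out ...]

       [-0.98529244, -0.00492661, -0.17080556],
       [ 0.17086686, -0.01773922, -0.98513442]]), 't': array([   3.16567832,  413.93902998, 1073.66548551])}
wrist {'fx': 287.27433761921964, 'fy': 287.27433761921964, 'cx': 317.62506113779585, 'cy': 196.0951635249094, 'D': array([-0.04735293,  0.        ,  0.        ,  0.        ,  0.        ]), 'hand_eye': array([[-9.86267045e-04, -9.55779222e-01, -2.94083501e-01,
         7.49670021e+01],
       [ 9.99999324e-01, -1.12376019e-03,  2.98555548e-04,
         1.95752811e-01],
       [-6.15832520e-04, -2.94083008e-01,  9.55779685e-01,
        -1.31377241e+02],
       [ 0.00000000e+00,  0.00000000e+00,  0.00000000e+00,
         1.00000000e+00]])}
```

View pics/top0.png

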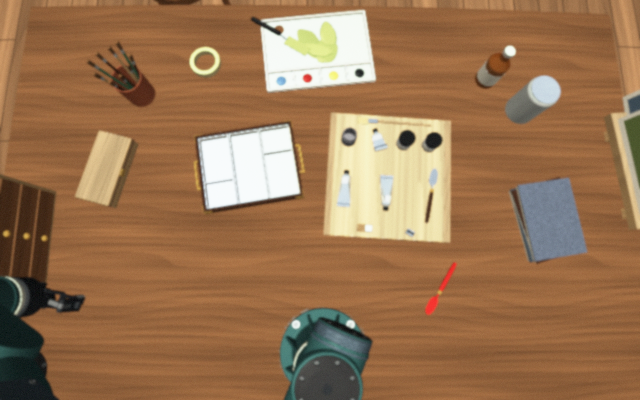

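View pics/scene0.png

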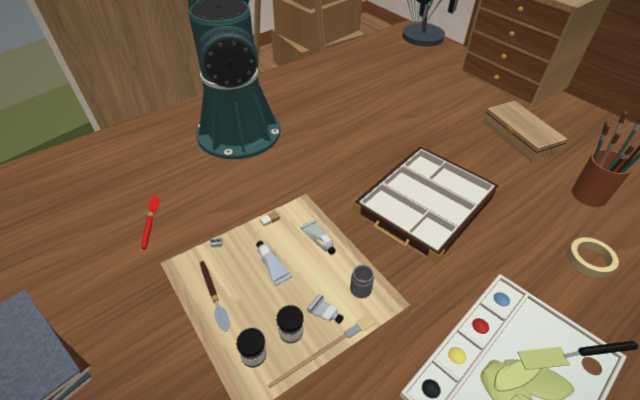

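Top picture: tray around (250,167) with undivided bin in the middle; jars (406,139), (432,141); tubes (344,188), (387,192); knife (432,195); decoys at (349,136) open jar, (378,139) used tube. I'll turn these into coarse positions.

```bash
cat > h.py <<'E'
import numpy as np, cv2
from scipy.spatial.transform import Rotation as Ro
from station import telemetry, cams
def grab(n):
    o=telemetry.get_obs(); c=cams.capture(n)
    c["K"]=np.array([[c["fx"],0,c["cx"]],[0,c["fy"],c["cy"]],[0,0,1]])
    if n=="wrist":
        T=np.eye(4);T[:3,:3]=Ro.from_rotvec(o["tool_rot"]).as_matrix();T[:3,3]=o["tcp_pos"]
        W=T@np.array(c["hand_eye"]); c["R"]=W[:3,:3].T; c["t"]=-c["R"]@W[:3,3]
    return c
def onplane(c,uv,z):
    uv=np.array(uv,float).reshape(-1,1,2)
    p=cv2.undistortPoints(uv,c["K"],np.array(c["D"]))[:,0]
    d=np.c_[p,np.ones(len(p))]@c["R"]; o=-c["R"].T@c["t"]
    return o+d*((z-o[2])/d[:,2])[:,None]
def proj(c,X):
    return cv2.projectPoints(np.array(X,float).reshape(-1,1,3),cv2.Rodrigues(np.array(c["R"]))[0],np.array(c["t"],float),c["K"],np.array(c["D"]))[0][:,0]
E
python3 - <<'E'
from h import *
c=grab("top"); f=c["frame"]
P={'traycorn':([(196,138),(290,123),(301,195),(207,210)],30),'board':([(331,114),(451,120),(449,242),(324,234)],10),'tubes':([(344,188),(387,192)],25),'knife':([(434,172),(428,222)],18),'jars':([(406,139),(432,141),(349,136)],65),'used':([(378,139)],18)}
for k,(u,z) in P.items(): print(k,onplane(c,u,z).round().tolist())
s=grab("scene")
print(onplane(s,[(162,263),(307,195),(409,305)],10).round(), onplane(c,[(324,234),(451,242),(331,114)],10).round())
E
```

```text
traycorn [[591.0, 365.0, 30.0], [638.0, 95.0, 30.0], [426.0, 61.0, 30.0], [382.0, 323.0, 30.0]]
board [[675.0, -25.0, 10.0], [661.0, -385.0, 10.0], [296.0, -359.0, 10.0], [318.0, -4.0, 10.0]]
tubes [[448.0, -60.0, 25.0], [437.0, -183.0, 25.0]]
knife [[498.0, -323.0, 18.0], [352.0, -299.0, 18.0]]
jars [[581.0, -233.0, 65.0], [576.0, -307.0, 65.0], [588.0, -73.0, 65.0]]
used [[596.0, -162.0, 18.0]]
[[ 301. -356.   10.]
 [ 325.   -0.   10.]
 [ 683.  -24.   10.]] [[ 318.   -4.   10.]
 [ 296. -365.   10.]
 [ 675.  -25.   10.]]
```

```bash
python3 -m pendant '[[8.5,-5,-3.45,0,0,0,0],[8.5,-5,-3.45,0,0,0,0],[8.5,-5,-3.45,0,0,0,0],[8.5,-5,-3.45,0,0,0,0],[8.5,-5,-3.45,0,0,0,0],[8.5,-5,-3.45,0,0,0,0],[8.5,-5,-3.45,0,0,0,0],[8.5,-5,-3.45,0,0,0,0]]'
python3 - <<'E'
from h import *
c=grab("wrist"); cv2.imwrite("pics/w1.png",c["frame"][:,:,::-1]); np.save("w1.npy",c,allow_pickle=True)
E
```

```text
time_s: 1.25
tcp_pos: [481.7, 195.3, 242.0]
tool_rot: [0.424, 3.11, 0.006]
wrist_force: [0.7, 0.4, 0.0]
gripper_width: 84.8
```

View pics/w1.png

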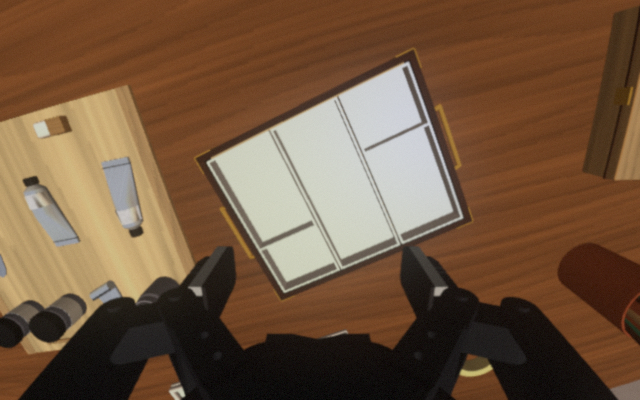

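Wrist view over the tray: rim corners (197,157), (415,50), (471,218), (281,298); cross walls at (263,245)-(311,223) in the low-y bin and (366,150)-(426,124) in the high-y bin. Both divided bins clear.

```bash
python3 - <<'E'
from h import *
c=np.load("w1.npy",allow_pickle=True).item()
U=[(197,157),(415,50),(471,218),(281,298),(263,246),(312,223),(366,150),(426,124),(275,132),(340,269),(338,98),(401,243),(209,162),(409,62),(463,217),(285,292)]
X=onplane(c,U,30)
for u,x in zip(U,X): print(u,x.round(1)[:2])
q=X[12:16]; print("inner c",q.mean(0)); e=(q[3]-q[0]+q[2]-q[1])/2; a=np.degrees(np.arctan2(e[1],e[0]));
f=(q[1]-q[0]+q[2]-q[3])/2; print(np.linalg.norm(e),np.linalg.norm(f),a,np.degrees(np.arctan2(-f[0],f[1])))
o=X[:4]; print("outer c",o.mean(0))
# board: tubes
print(onplane(c,[(31,182),(77,243),(117,158),(136,233),(108,290),(158,290)],25).round())
E
```

```text
(197, 157) [425.   60.9]
(415, 50) [379.  336.3]
(471, 218) [594.8 372.5]
(281, 298) [643.5  97.5]
(263, 246) [559.2  99.7]
(312, 223) [545.  171.3]
(366, 150) [472.1 259.2]
(426, 124) [461.1 334.3]
(275, 132) [422.7 161. ]
(340, 269) [620.5 189.4]
(338, 98) [405.8 241.7]
(401, 243) [604.7 277. ]
(209, 162) [434.7  72.8]
(409, 62) [389.4 327.5]
(463, 217) [590.5 362.3]
(285, 292) [635.4 106.1]
inner c [512.51196584 217.16088066  30.        ]
203.75718199291 259.44000792122165 9.622631180594922 10.018051047581977
outer c [510.56987539 216.81768223  30.        ]
[[ 393. -169.   25.]
 [ 489. -152.   25.]
 [ 398.  -40.   25.]
 [ 498.  -62.   25.]
 [ 569. -145.   25.]
 [ 588.  -72.   25.]]
```

```bash
python3 -m pendant '[[8.5,-0.6,-4.6,0,0,0,-0.034],[8.5,-0.6,-4.6,0,0,0,-0.034],[8.5,-0.6,-4.6,0,0,0,-0.034],[8.5,-0.6,-4.6,0,0,0,-0.034],[8.5,-0.6,-4.6,0,0,0,-0.034],[8.5,-0.6,-4.6,0,0,0,-0.034],[8.5,-0.6,-4.6,0,0,0,-0.034],[8.5,-0.6,-4.6,0,0,0,-0.034]]'
python3 - <<'E'
from h import *
c=grab("wrist"); cv2.imwrite("pics/w2.png",c["frame"][:,:,::-1]); np.save("w2.npy",c,allow_pickle=True)
E
```

```text
time_s: 2.3
tcp_pos: [479.7, -189.7, 242.8]
tool_rot: [-0.01, 3.13, -0.001]
wrist_force: [0.6, -0.0, -0.0]
gripper_width: 84.9
```

View pics/w2.png

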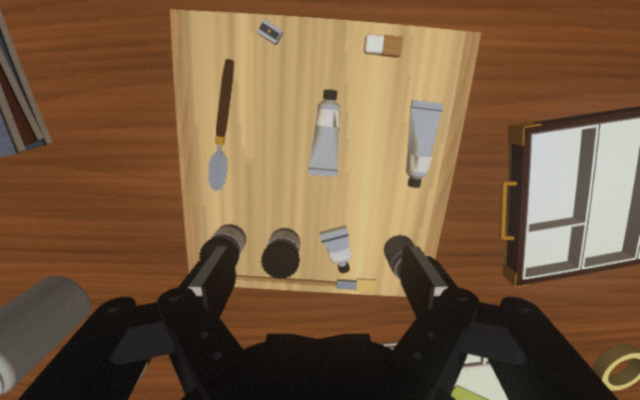

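Wrist view over the board: knife butt (229,60), tip (218,190); tube B cap end (330,91), tail (324,176); tube A cap end (414,186), tail (426,101); jar lids about (280,260), (225,240), partly behind the fingers.

```bash
python3 - <<'E'
from h import *
w=np.load("w2.npy",allow_pickle=True).item(); t=grab("top"); s=grab("scene")
def tri(pairs):
    A=np.zeros((3,3));b=np.zeros(3)
    for c,u in pairs:
        p=cv2.undistortPoints(np.array(u,float).reshape(1,1,2),c["K"],np.array(c["D"]))[0,0]
        d=np.r_[p,1]@c["R"];d/=np.linalg.norm(d);M=np.eye(3)-np.outer(d,d);A+=M;b+=M@(-c["R"].T@c["t"])
    return np.linalg.solve(A,b).round(1)
print("board",tri([(w,(480,33)),(s,(307,195))]),tri([(w,(171,10)),(s,(162,263))]))
for n,u in dict(tubeA=[(414,186),(426,101)],tubeB=[(330,91),(324,176)],knife=[(229,60),(218,190)]).items():
    z=[22,22] if n[0]=='t' else [16,14]
    X=np.array([onplane(w,[a],b)[0] for a,b in zip(u,z)]); d=X[0]-X[1]
    print(n,X.round().tolist(),np.linalg.norm(d).round(1),"mid",X.mean(0).round(1),"ang",np.degrees(np.arctan2(d[1],d[0])).round(1))
    if n=="knife": print("grip",(X[0]+(X[1]-X[0])*72.5/165).round(1))
for n,c,r in(("t",t,(380,120,450,165)),("s",s,(225,290,330,375))):
    x0,y0,x1,y1=r; g=c["frame"][y0:y1,x0:x1].max(2); m=(g<50).astype(np.uint8)
    for q in cv2.findContours(m,0,2)[0]:
        if cv2.contourArea(q)>60: print(n,cv2.contourArea(q),[v+o for v,o in zip(cv2.boundingRect(q)[:2],(x0,y0))],cv2.boundingRect(q)[2:],np.array(cv2.minEnclosingCircle(q)[0])+(x0,y0))
E
```

```text
board [318.8   3.2   1.5] [ 299.6 -356.4    8.9]
tubeA [[502.0, -66.0, 22.0], [398.0, -63.0, 22.0]] 103.8 mid [449.7 -64.6  22. ] ang -2.0
tubeB [[388.0, -176.0, 22.0], [489.0, -181.0, 22.0]] 101.3 mid [ 438.7 -178.6   22. ] ang 176.8
knife [[354.0, -292.0, 16.0], [511.0, -320.0, 14.0]] 159.2 mid [ 432.3 -306.1   15. ] ang 169.9
grip [ 422.8 -304.4   15.1]
t 142.0 [406, 140] (33, 18) [422.  150.5]
t 625.5 [417, 120] (33, 26) [433.625 132.   ]
s 566.0 [237, 329] (27, 29) [250.53846169 342.92307663]
s 502.0 [277, 306] (26, 27) [289.5 319. ]
```

```bash
python3 -m pendant '[[8.5,1,4.2,0,0,0,0],[8.5,1,4.2,0,0,0,0],[8.5,1,4.2,2,0,0,0],[8.5,0,0,4,0,0,0],[8.5,0,0,4,0,0,0],[8.5,0,0,4,0,0,0],[8.5,0,0,2,0,0,0],[8.5,0,0,0,0,0,0]]'
python3 - <<'E'
from h import *
c=grab("wrist"); cv2.imwrite("pics/w3.png",c["frame"][:,:,::-1]); np.save("w3.npy",c,allow_pickle=True)
s=grab("scene"); print(onplane(s,[(250.5,343),(289.5,319)],58).round(1))
E
```

```text
time_s: 3.45
tcp_pos: [448.5, -51.1, 79.3]
tool_rot: [-0.008, 3.129, 0.004]
wrist_force: [0.4, -0.0, -0.3]
gripper_width: 85.2
[[ 583.9 -311.6   58. ]
 [ 588.2 -235.4   58. ]]
```

View pics/w3.png

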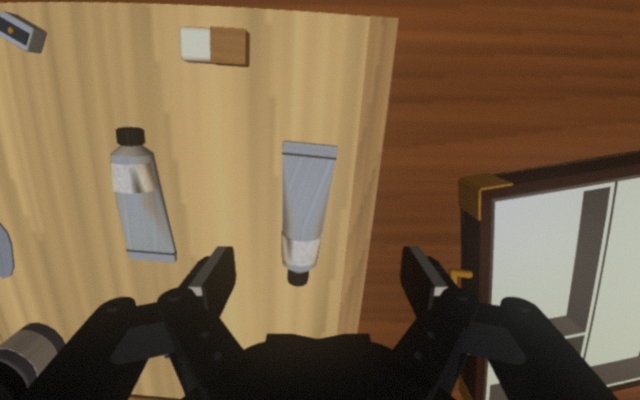

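Close view: tube A tail (310,146), cap end (297,284), between the open fingers (230-405).

```bash
python3 - <<'E'
from h import *
w=np.load("w3.npy",allow_pickle=True).item(); w2=np.load("w2.npy",allow_pickle=True).item()
for z in (14,20,26):
    for U in ([(297,284),(310,146)],[(130,129),(151,258)]):
        X=onplane(w,U,z);d=X[0]-X[1]; print(z,X.mean(0).round(1),np.linalg.norm(d).round(1),np.degrees(np.arctan2(d[1],d[0])).round(1))
E
```

```text
14 [453.9 -61.5  14. ] 109.9 -5.7
14 [ 436.8 -179.7   14. ] 98.9 178.5
20 [451.4 -61.2  20. ] 106.6 -5.7
20 [ 434.8 -175.8   20. ] 95.8 178.5
26 [448.9 -60.9  26. ] 103.2 -5.7
26 [ 432.8 -171.9   26. ] 92.8 178.5
```

```bash
python3 -m pendant '[[8.5,-0.2,-0.5,2,0,0,0.04],[8.5,0,-0.4,2,0,0,0.04],[8.5,0,0,1,0,0,0],[8.5,0,0,0,0,0,0],[2.0,0,0,0,0,0,0],[2.0,0,0,0,0,0,0],[2.0,0,0,0,0,0,0],[2.0,0,0,0,0,0,0]]' 40
```

```text
time_s: 4.55
tcp_pos: [458.5, -61.1, 36.6]
tool_rot: [0.116, 3.11, -0.001]
wrist_force: [0.2, -0.0, -0.4]
gripper_width: 20.2
```

```bash
python3 -m pendant '[[7,0.4,0,0,0,0,0],[7,0.3,0,0,0,0,0],[7,0,0,0.6,0,0,0],[7,0,0,0.5,0,0,0],[7,0,0,0,0,0,0],[7,0,0,0,0,0,0],[2.0,0,0,0,0,0,0],[2.0,0,0,0,0,0,0]]' 40
python3 -m pendant '[[2,0,0,0,0,0,0],[2,0,0,0,0,0,0],[2,0,0,0,0,0,0],[2,0,0,0,0,0,0],[2,0,0,0,0,0,0],[2,0,0,-2,0,0,0],[2.0,0,0,-2,0,0,0],[2.0,0,0,-2,0,0,0]]' 40
python3 - <<'E'
from h import *
c=grab("wrist"); cv2.imwrite("pics/w4.png",c["frame"][:,:,::-1]); np.save("w4.npy",c,allow_pickle=True)
E
```

```text
time_s: 5.55
tcp_pos: [451.1, -60.5, 24.3]
tool_rot: [0.116, 3.111, -0.001]
wrist_force: [0.4, 0.3, -0.5]
gripper_width: 34.2
time_s: 6.55
tcp_pos: [447.8, -59.9, 84.5]
tool_rot: [0.116, 3.115, 0.001]
wrist_force: [0.3, 0.0, -1.0]
gripper_width: 29.0
```

View pics/w4.png

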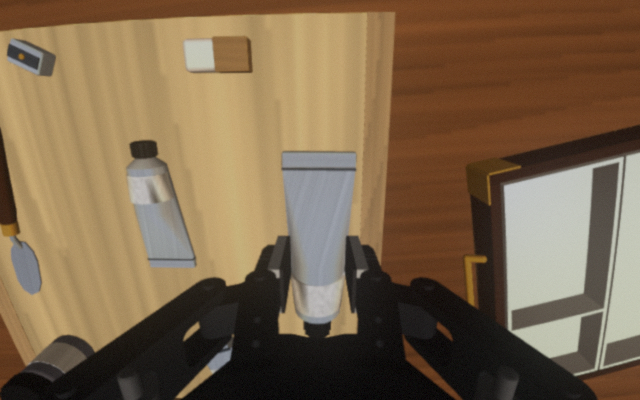

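Tube A is held level: tail (319,160), cap end (318,335).

```bash
python3 - <<'E'
from h import *
w=np.load("w4.npy",allow_pickle=True).item()
X=onplane(w,[(318,335),(319,158)],82);d=X[0]-X[1]; print(X.round(),X.mean(0).round(1),np.linalg.norm(d).round(1),np.degrees(np.arctan2(d[1],d[0])).round(1))
E
```

```text
[[500. -63.  82.]
 [395. -55.  82.]] [447.5 -59.3  82. ] 104.5 -4.6
```

```bash
python3 -m pendant '[[2,-1.0,3.6,-0.4,0,0,-0.05],[2,-1.0,3.6,-0.4,0,0,-0.05],[2,-1.0,3.6,0,0,0,-0.05],[2,-1.0,3.6,0,0,0,-0.05],[2,-0.8,3.0,0,0,0,-0.04],[2,0,0,0,0,0,0],[2.0,0,0,0,0,0,0],[2.0,0,0,0,0,0,0]]' 40
python3 - <<'E'
from h import *
c=grab("wrist"); cv2.imwrite("pics/w5.png",c["frame"][:,:,::-1]); np.save("w5.npy",c,allow_pickle=True)
E
```

```text
time_s: 7.6
tcp_pos: [494.2, 117.8, 93.5]
tool_rot: [-0.265, 3.102, -0.008]
wrist_force: [0.0, 0.6, -0.4]
gripper_width: 29.1
```

View pics/w5.png

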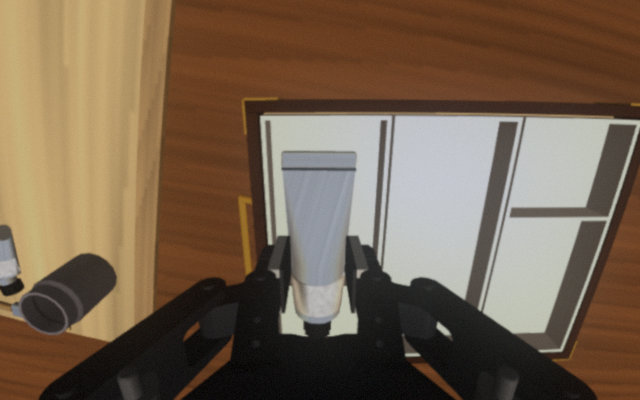

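Holding tube over bin L; near-end rim points: L left inner (263,116), L/M wall (391,116), M/H wall (522,117), tray right inner (638,121); H cross wall (511,210)-(607,215).

```bash
python3 - <<'E'
from h import *
w=np.load("w5.npy",allow_pickle=True).item()
X=onplane(w,[(263,116),(391,117),(522,118),(637,121),(511,212),(607,218),(481,310)],30);print(X.round(1)[:,:2])
a=np.radians(9.8);ex=np.array([np.cos(a),np.sin(a)]);ey=np.array([-ex[1],ex[0]])
print(((X[:,:2]-[511.5,217])@np.c_[ex,ey]).round(1))
E
```

```text
[[433.   71. ]
 [419.5 153.2]
 [404.2 239.7]
 [389.6 323.6]
 [469.2 257.5]
 [460.9 336.1]
 [557.2 267.1]]
[[-102.2 -130.5]
 [-101.5  -47.2]
 [-101.9   40.6]
 [-102.   125.8]
 [ -34.8   47.1]
 [ -29.6  125.9]
 [  53.5   41.6]]
```

```bash
python3 -m pendant '[[2,0.3,0.6,0,0,0,0],[2,0,0,0,0,0,0],[2,0,0,1.5,0,0,0],[2,0,0,1.5,0,0,0],[2,0,0,1.5,0,0,0],[2,0,0,1,0,0,0],[2.0,0,0,0.5,0,0,0],[2.0,0,0,0,0,0,0]]' 40
```

```text
time_s: 8.65
tcp_pos: [491.2, 121.6, 28.8]
tool_rot: [-0.26, 3.103, -0.008]
wrist_force: [-0.2, 0.0, -2.4]
gripper_width: 29.3
```

```bash
python3 -m pendant '[[2,0,0,0.1,0,0,0],[2,0,0,0.1,0,0,0],[2,0,0,0.1,0,0,0],[2,0,0,0,0,0,0],[2,0,0,0,0,0,0],[2,0,0,0,0,0,0],[2,0,0,0,0,0,0],[2,0,0,0,0,0,0]]' 40
```

```text
time_s: 9.65
tcp_pos: [492.5, 121.8, 28.5]
tool_rot: [-0.26, 3.1, -0.008]
wrist_force: [-0.8, 0.8, -0.4]
gripper_width: 29.0
```

```bash
python3 -m pendant '[[2,0,0,0.3,0,0,0],[2,0,0,0.3,0,0,0],[2,0,0,0,0,0,0],[2,0,0,0,0,0,0],[2,0,0,0,0,0,0],[2,0,0,0,0,0,0],[2,0,0,0,0,0,0],[2,0,0,0,0,0,0]]' 40
```

```text
time_s: 10.65
tcp_pos: [493.0, 121.8, 27.7]
tool_rot: [-0.26, 3.098, -0.008]
wrist_force: [-1.8, -0.9, 4.0]
gripper_width: 29.2
```

```bash
python3 -m pendant '[[4.2,0,0,0,0,0,0],[4.2,0,0,0,0,0,0],[4.2,0,0,0,0,0,0],[4.2,0,0,-1,0,0,0],[4.2,0,0,-2,0,0,0],[4.2,0,0,-3,0,0,0],[4.2,0,0,-4,0,0,0],[8.5,0,0,-3,0,0,0]]' 40
python3 - <<'E'
from h import *
c=grab("wrist"); cv2.imwrite("pics/w6.png",c["frame"][:,:,::-1]); np.save("w6.npy",c,allow_pickle=True)
E
```

```text
time_s: 11.65
tcp_pos: [486.6, 121.9, 161.1]
tool_rot: [-0.261, 3.103, -0.009]
wrist_force: [0.8, -0.4, -1.0]
gripper_width: 59.0
```

View pics/w6.png

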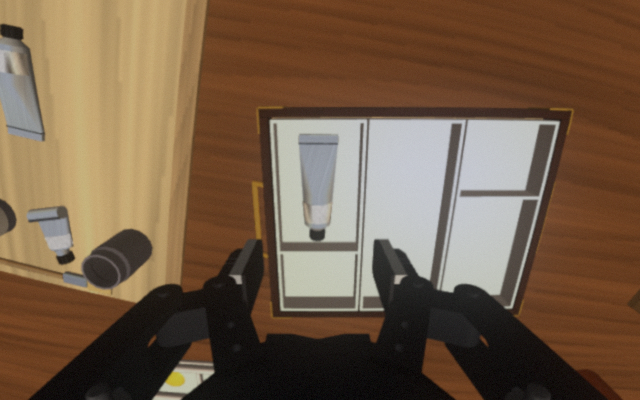

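Tube A lies in bin L's long compartment (tail (319,135), cap (317,240)). On to tube B.

```bash
python3 -m pendant '[[8.5,1.1,-4.9,0,0,0,0.036],[8.5,1.1,-4.9,0,0,0,0.036],[8.5,1.1,-4.9,0,0,0,0.036],[8.5,1.1,-4.9,0,0,0,0.036],[8.5,1.1,-4.9,0,0,0,0.036],[8.5,1.1,-4,0,0,0,0.036],[8.5,0,0,4,0,0,0],[8.5,0,0,4,0,0,0]]' 40
python3 - <<'E'
from h import *
c=grab("wrist"); cv2.imwrite("pics/w7.png",c["frame"][:,:,::-1]); np.save("w7.npy",c,allow_pickle=True)
w=np.load("w6.npy",allow_pickle=True).item(); X=onplane(w,[(317,240),(319,135)],22)[:,:2];
a=np.radians(9.8);ex=np.array([np.cos(a),np.sin(a)]);ey=np.array([-ex[1],ex[0]])
print("tubeA in L:",((X.mean(0)-[510.5,215.3]+86*ey)@np.c_[ex,ey]).round(1))
E
```

```text
time_s: 12.7
tcp_pos: [454.6, -178.2, 92.0]
tool_rot: [0.082, 3.085, -0.014]
wrist_force: [1.5, 0.3, 0.4]
gripper_width: 84.9
tubeA in L: [-32.8  -2.5]
```

View pics/w7.png

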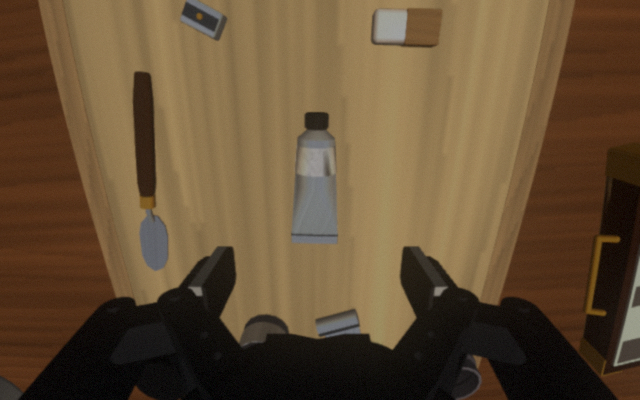

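Tube B: cap end (317,112), tail (315,242), parallel to the tool x axis, centred between fingers. Knife also visible: butt (142,73), tip (154,269).

```bash
python3 - <<'E'
from h import *
w=np.load("w7.npy",allow_pickle=True).item()
for U in ([(317,112),(315,242)],[(142,73),(154,269)]):
    X=onplane(w,U,18);d=X[0]-X[1]; print(X.mean(0).round(1),np.linalg.norm(d).round(1),np.degrees(np.arctan2(d[1],d[0])).round(1))
print(telemetry.get_obs()["tcp_pos"],telemetry.get_obs()["tool_rot"])
E
```

```text
[ 435.8 -178.8   18. ] 99.5 175.9
[ 429.5 -304.7   18. ] 154.3 168.7
[ 452.46525447 -176.9594505    87.99354778] [ 0.08229321  3.09093969 -0.00921888]
```

```bash
python3 -m pendant '[[8.5,0.8,-0.15,0,0,0,0],[8.5,0.7,-0.15,1.4,0,0,0],[8.5,0,0,1.5,0,0,0],[8.5,0,0,1.5,0,0,0],[8.5,0,0,1,0,0,0],[8.5,0,0,0.6,0,0,0],[8.5,0,0,0,0,0,0],[8.5,0,0,0,0,0,0]]' 40
```

```text
time_s: 13.75
tcp_pos: [442.1, -180.3, 30.3]
tool_rot: [0.079, 3.086, -0.014]
wrist_force: [0.1, -0.4, -0.3]
gripper_width: 85.0
```

```bash
python3 -m pendant '[[8.5,0.4,0,0.4,0,0.03,0],[8.5,0.3,0,0.4,0,0.03,0],[8.5,0,0,0,0,0,0],[2,0,0,0,0,0,0],[2,0,0,0,0,0,0],[2,0,0,0,0,0,0],[2,0,0,0,0,0,0],[2,0,0,0,0,0,0]]' 40
```

```text
time_s: 14.75
tcp_pos: [435.5, -180.2, 22.4]
tool_rot: [-0.081, -3.133, 0.012]
wrist_force: [-0.4, 0.0, -0.1]
gripper_width: 29.3
```

```bash
python3 -m pendant '[[2,0,0,-3,0,0,0],[2,0,0,-4,0,0,0],[2,0,1,-1.5,0,0,0],[2,-1.4,4,0,0,0,-0.03],[2,-1.4,5.3,0,0,0,-0.03],[2,-1.4,5.3,0,0,0,-0.03],[2,-1.4,5.3,0,0,0,-0.03],[2,-1.4,5.3,0,0,0,-0.03]]' 40; python3 -m pendant '[[2,-1.4,5.3,0,0,0,-0.03],[2,-1.4,5.3,0,0,0,-0.03],[2,-1.4,4.5,0,0,0,-0.03],[2,-1.2,3,0,0,0,0],[2,0,0,0,0,0,0],[2,0,0,0,0,0,0],[2,0,0,0,0,0,0],[2,0,0,0,0,0,0]]' 40
python3 - <<'E'
from h import *
c=grab("wrist"); cv2.imwrite("pics/w8.png",c["frame"][:,:,::-1]); np.save("w8.npy",c,allow_pickle=True)
E
```

```text
time_s: 15.75
tcp_pos: [506.4, 85.9, 107.2]
tool_rot: [0.149, -3.132, 0.014]
wrist_force: [0.5, -0.1, -1.1]
gripper_width: 29.1
time_s: 16.75
tcp_pos: [534.2, 280.0, 103.2]
tool_rot: [0.301, -3.118, 0.016]
wrist_force: [0.6, -0.5, -0.1]
gripper_width: 29.3
```

View pics/w8.png

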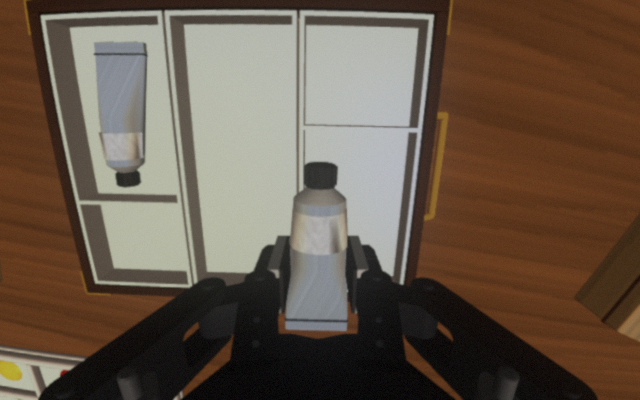

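```bash
python3 - <<'E'
from h import *
w=np.load("w8.npy",allow_pickle=True).item(); o=telemetry.get_obs(); p=o["tcp_pos"]; R=Ro.from_rotvec(o["tool_rot"]).as_matrix()
a=np.radians(9.8);ex=np.array([np.cos(a),np.sin(a)]);ey=np.array([-ex[1],ex[0]]);B=np.c_[ex,ey];c=np.array([510.5,215.3])
X=onplane(w,[(321,163),(317,328)],p[2]-5); m=X.mean(0); print(p,m,np.linalg.norm(X[0]-X[1]))
for n,u in dict(nearLM=(168,13),nearMH=(299,12),nearR=(432,14),cw1=(304,127),cw2=(418,131),cwL1=(81,200),cwL2=(177,200),lefttop=(44,16)).items(): print(n,((onplane(w,[u],30)[0,:2]-c)@B).round(1))
t=c+86*ey+36*ex; d=np.r_[t-m[:2],0]; print("target",t,"shift tool",(R.T@d).round(1))
E
```

```text
[534.26269032 280.01152911 103.20726341] [533.12622659 280.55048423  98.20726341] 96.9585102494373
nearLM [-99.7 -40.5]
nearMH [-100.2   44.6]
nearR [-101.4  129.7]
cw1 [-28.2  48.4]
cw2 [-27.4 128.4]
cwL1 [  29.3 -125.9]
cwL2 [ 27.5 -47.9]
lefttop [-100.5 -128. ]
target [531.33666742 306.17262124] shift tool [-3.1 25.5 -0.3]
```

```bash
python3 -m pendant '[[2,0,1.3,0,0,0,0.01],[2,0,1.2,0,0,0,0.01],[2,0,0,1.7,0,0,0],[2,0,0,1.7,0,0,0],[2,0,0,1.7,0,0,0],[2,0,0,1.2,0,0,0],[2,0,0,0.6,0,0,0],[2,0,0,0,0,0,0]]' 40
```

```text
time_s: 17.8
tcp_pos: [527.6, 304.2, 27.4]
tool_rot: [0.266, -3.119, 0.018]
wrist_force: [0.2, 0.2, 0.0]
gripper_width: 29.3
```

```bash
python3 -m pendant '[[2,0,0,0.25,0,0,0],[2,0,0,0,0,0,0],[2,0,0,0,0,0,0],[4.2,0,0,0,0,0,0],[4.2,0,0,0,0,0,0],[4.2,0,0,0,0,0,0],[4.2,0,0,0,0,0,0],[4.2,0,0,0,0,0,0]]' 40;  python3 -m pendant '[[4.2,0,0,-1,0,0,0],[4.2,0,0,-2,0,0,0],[4.2,0,0,-3,0,0,0],[5,0,0,-4,0,0,0],[8.5,0,0,-3,0,0,0],[8.5,0,0,0,0,0,0],[8.5,0,0,0,0,0,0],[8.5,0,0,0,0,0,0]]' 40
python3 - <<'E'
from h import *
c=grab("wrist"); cv2.imwrite("pics/w9.png",c["frame"][:,:,::-1]); np.save("w9.npy",c,allow_pickle=True)
E
```

```text
time_s: 18.8
tcp_pos: [529.4, 304.9, 26.9]
tool_rot: [0.266, -3.123, 0.016]
wrist_force: [-1.1, 1.1, -0.1]
gripper_width: 42.0
time_s: 19.8
tcp_pos: [529.5, 306.0, 162.7]
tool_rot: [0.266, -3.122, 0.016]
wrist_force: [-0.4, -0.2, 0.3]
gripper_width: 84.7
```

View pics/w9.png

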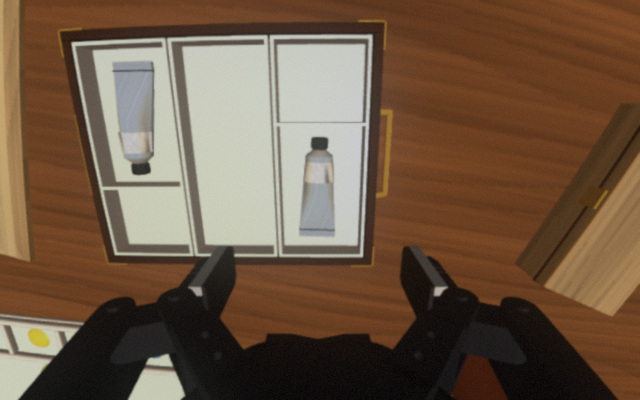

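Both tubes lie squarely in their long compartments. Now the knife.

```bash
python3 -m pendant '[[8.5,0.9,-4,0,0,0,0.029],[8.5,0.9,-5.2,0,0,0,0.029],[8.5,0.9,-5.2,0,0,0,0.029],[8.5,0.9,-5.2,0,0,0,0.029],[8.5,0.9,-5.2,0,0,0,0.029],[8.5,0.9,-5.2,0,0,0,0.029],[8.5,0.9,-5.2,0,0,0,0.029],[8.5,0.9,-5.2,0,0,0,0.029]]' 60; python3 -m pendant '[[8.5,0.9,-5.2,0,0,0,0.029],[8.5,0.9,-5.2,0,0,0,0.029],[8.5,0.9,-4,0,0,0,0.029],[8.5,0.9,-2,0,0,0,0.029],[8.5,0,0,3,0,0,0],[8.5,0,0,3,0,0,0],[8.5,0,0,1,0,0,0],[8.5,0,0,0,0,0,0]]'
```

```text
time_s: 20.85
tcp_pos: [479.6, -109.6, 160.4]
tool_rot: [-0.098, -3.123, 0.018]
wrist_force: [0.4, 0.4, -0.2]
gripper_width: 85.1
time_s: 21.85
tcp_pos: [420.5, -278.1, 86.4]
tool_rot: [-0.296, -3.104, 0.013]
wrist_force: [-0.9, 0.5, -0.0]
gripper_width: 84.8
```

```bash
python3 -m pendant '[[8.5,-0.3,-1.3,0,0,0.02,0],[8.5,-0.2,-1.2,0,0,0,0],[8.5,0,0,0,0,0,0],[8.5,0,0,0,0,0,0],[8.5,0,0,0,0,0,0],[8.5,0,0,0,0,0,0],[8.5,0,0,0,0,0,0],[8.5,0,0,0,0,0,0]]'
python3 - <<'E'
from h import *
c=grab("wrist"); cv2.imwrite("pics/w10.png",c["frame"][:,:,::-1]); np.save("w10.npy",c,allow_pickle=True)
E
```

```text
time_s: 22.85
tcp_pos: [422.4, -306.3, 89.3]
tool_rot: [-0.293, -3.086, 0.014]
wrist_force: [0.1, 0.6, 0.4]
gripper_width: 85.1
```

View pics/w10.png

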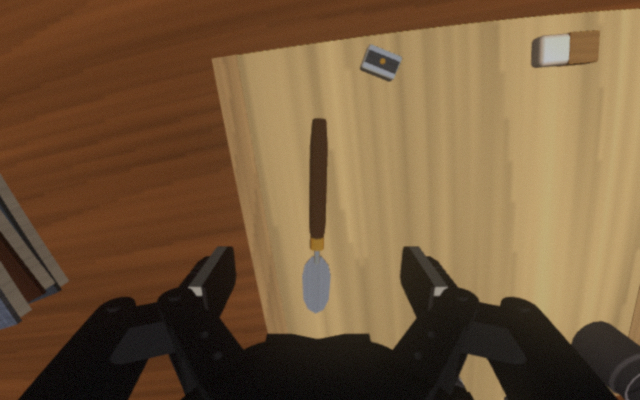

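Knife lies parallel to the tool x axis: butt (319,119), collar (317,243), tip (317,311).

```bash
python3 - <<'E'
from h import *
w=np.load("w10.npy",allow_pickle=True).item(); o=telemetry.get_obs(); p=o["tcp_pos"]; R=Ro.from_rotvec(o["tool_rot"]).as_matrix()
b,t=onplane(w,[(319,119),(317,311)],[12,7][0]); g=b+(t-b)*72.5/np.linalg.norm(t-b); print(p,b,t,np.linalg.norm(b-t),g, (R.T@(g-p)).round(1), "tool z",R[:,2].round(3))
E
```

```text
[ 422.38132828 -306.32019916   89.25657981] [ 353.11259322 -292.75434738   12.        ] [ 508.98341357 -324.28626507   12.        ] 159.02821909903378 [ 424.17315429 -307.1295573    12.        ] [-5.   0.6 77.1] tool z [-0.042 -0.005 -0.999]
```

```bash
python3 -m pendant '[[8.5,-0.1,0,1.5,0,-0.02,0],[8.5,-0.1,0,1.5,0,-0.02,0],[8.5,0,0,1.5,0,0,0],[8.5,0,0,1,0,0,0],[8.5,0,0,0.6,0,0,0],[8.5,0,0,0,0,0,0],[8.5,0,0,0,0,0,0],[8.5,0,0,0,0,0,0]]'
```

```text
time_s: 23.9
tcp_pos: [424.8, -308.3, 26.7]
tool_rot: [0.295, 3.127, -0.023]
wrist_force: [-0.1, -0.2, 0.8]
gripper_width: 84.8
```

```bash
python3 -m pendant '[[4,0,0,0.5,0,0,0],[4,0,0,0.4,0,0,0],[4,0,0,0,0,0,0],[4,0,0,0,0,0,0],[0.5,0,0,0,0,0,0],[0.5,0,0,0,0,0,0],[0.5,0,0,0,0,0,0],[0.5,0,0,0,0,0,0]]' 40
```

```text
time_s: 24.9
tcp_pos: [425.2, -308.7, 17.7]
tool_rot: [0.295, 3.126, -0.024]
wrist_force: [0.1, 0.0, -0.9]
gripper_width: 11.2
```

```bash
python3 -m pendant '[[0.5,0,0,-2,0,0,0],[0.5,0,0,-3,0,0,0],[0.5,0,0,-2.5,0,0,0],[0.5,-0.7,3,0,0,0,-0.033],[0.5,-0.7,4.5,0,0,0,-0.033],[0.5,-0.7,4.5,0,0,0,-0.033],[0.5,-0.7,4.5,0,0,0,-0.033],[0.5,-0.7,4.5,0,0,0,-0.033]]' 40; python3 -m pendant '[[0.5,-0.7,4.5,0,0,0,-0.033],[0.5,-0.7,4.5,0,0,0,-0.033],[0.5,-0.7,4.5,0,0,0,-0.033],[0.5,-0.7,4.5,0,0,0,-0.033],[0.5,-0.7,4.5,0,0,0,-0.033],[0.5,-0.7,3,0,0,0,-0.033],[0.5,0,0,0,0,0,0],[0.5,0,0,0,0,0,0]]'
python3 - <<'E'
from h import *
c=grab("wrist"); cv2.imwrite("pics/w11.png",c["frame"][:,:,::-1]); np.save("w11.npy",c,allow_pickle=True)
E
```

```text
time_s: 25.9
tcp_pos: [487.0, -101.8, 92.1]
tool_rot: [0.039, 3.138, -0.027]
wrist_force: [0.2, -0.1, -0.3]
gripper_width: 11.2
time_s: 26.9
tcp_pos: [515.3, 166.1, 87.3]
tool_rot: [-0.289, 3.125, -0.028]
wrist_force: [0.7, 0.5, -1.2]
gripper_width: 11.2
```

View pics/w11.png

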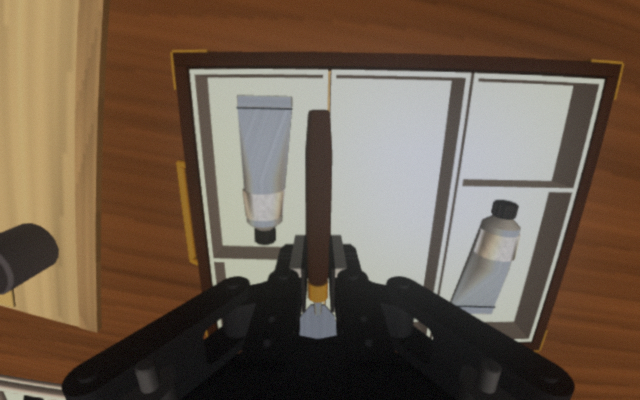

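```bash
python3 -m pendant '[[0.5,-0.2,2.4,0,0,0,0],[0.5,-0.2,2.4,0,0,0,0.01],[0.5,0,0,1.5,0,0,0],[0.5,0,0,1.5,0,0,0],[0.5,0,0,1.5,0,0,0],[0.5,0,0,0.8,0,0,0],[0.5,0,0,0.4,0,0,0],[0.5,0,0,0,0,0,0]]'
```

```text
time_s: 27.95
tcp_pos: [510.3, 205.7, 24.5]
tool_rot: [0.258, -3.131, 0.032]
wrist_force: [0.2, 0.3, 0.8]
gripper_width: 10.9
```

```bash
python3 -m pendant '[[0.5,0,0.5,0,0,0,0],[0.5,0,0.4,0,0,0,0],[0.5,0,0,0.3,0,0,0],[0.5,0,0,0,0,0,0],[0.5,0,0,0,0,0,0],[0.5,0,0,0,0,0,0],[0.5,0,0,0,0,0,0],[0.5,0,0,0,0,0,0]]'
```

```text
time_s: 28.95
tcp_pos: [509.8, 215.7, 22.4]
tool_rot: [-0.259, 3.128, -0.031]
wrist_force: [-0.2, -0.0, -0.2]
gripper_width: 11.2
```

```bash
python3 -m pendant '[[2.6,0,0,0,0,0,0],[2.6,0,0,0,0,0,0],[2.6,0,0,0,0,0,0],[2.6,0,0,-1.5,0,0,0],[2.6,0,0,-2.5,0,0,0],[3,0,0,-4,0,0,0],[6.5,0,0,-5,0,0,0],[6.5,0,-2,-1,0,0,0]]'; python3 -m pendant '[[6.5,0,-5,0,0,0,0],[6.5,0,-5,0,0,0,0],[6.5,0,-5,0,0,0,0],[6.5,0,-5,0,0,0,0],[6.5,0,-5,0,0,0,0],[6.5,0,-5,0,0,0,0],[6.5,0,-5,0,0,0,0],[6.5,0,-5,0,0,0,0]]'; python3 -m pendant '[[6.5,0,-2,0,0,0,0.1],[6.5,0,0,0,0,0,0.17],[6.5,0,0,0,0,0,0.17],[6.5,0,0,0,0,0,0.17],[6.5,0,0,0,0,0,0.17],[6.5,0,0,0,0,0,0.1],[6.5,0,0,0,0,0,0],[6.5,0,0,0,0,0,0]]'
python3 - <<'E'
from h import *
t=grab("top"); s=grab("scene"); np.save("t12.npy",t,allow_pickle=True)
w=grab("wrist"); np.save("w12.npy",w,allow_pickle=True); cv2.imwrite("pics/w12.png",w["frame"][:,:,::-1])
E
```

```text
time_s: 29.95
tcp_pos: [512.3, 199.2, 169.9]
tool_rot: [-0.261, 3.128, -0.031]
wrist_force: [0.7, -0.6, -0.6]
gripper_width: 63.9
time_s: 30.95
tcp_pos: [576.7, -209.1, 180.1]
tool_rot: [-0.266, 3.127, -0.029]
wrist_force: [1.5, 0.7, 0.3]
gripper_width: 65.0
time_s: 31.95
tcp_pos: [573.0, -238.3, 178.2]
tool_rot: [1.143, 2.923, -0.026]
wrist_force: [-0.0, 0.3, 0.4]
gripper_width: 65.1
```

View pics/w12.png

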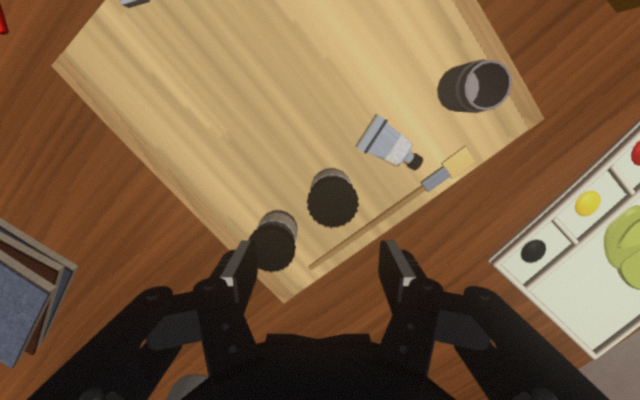

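Jar lids at (333,202) and (274,246); both upright; open jar at (474,85), used tube (388,142) untouched.

```bash
python3 - <<'E'
from h import *
w=np.load("w12.npy",allow_pickle=True).item(); o=telemetry.get_obs(); p=o["tcp_pos"]; R=Ro.from_rotvec(o["tool_rot"]).as_matrix()
X=onplane(w,[(333,202),(274,246)],63); print(p,X, (X-p)@R, R[:,:2].round(3), R[:,2].round(3),o["joint_positions"].round(2))
E
```

```text
[ 573.31362012 -238.17456503  178.25387072] [[ 587.07833193 -234.02568747   63.        ]
 [ 582.09424038 -305.15455247   63.        ]] [[ -6.17799703  14.04902239 115.12859121]
 [-50.79980204 -41.55255018 116.35995192]] [[-0.734  0.679]
 [ 0.679  0.734]
 [-0.01  -0.014]] [-0.003 -0.017 -1.   ] [-0.5   0.45  1.54 -0.02  1.15 -1.31]
```

```bash
python3 -m pendant '[[6.8,-0.3,0.7,0,0,0,0],[6.8,-0.3,0.7,0,0,0,0],[6.8,0,0,2.5,0,0,0],[6.8,0,0,3,0,0,0],[6.8,0,0,3,0,0,0],[6.8,0,0,2,0,0,0],[6.8,0,0,1,0,0,0],[6.8,0,0,0,0,0,0]]'
```

```text
time_s: 33.1
tcp_pos: [593.6, -232.7, 61.1]
tool_rot: [1.135, 2.919, -0.026]
wrist_force: [0.8, -1.3, 0.5]
gripper_width: 68.1
```

```bash
python3 -m pendant '[[6.8,0.4,-0.5,0.5,0,0,0],[6.8,0,0,0.6,0,0,0],[6.8,0,0,0.5,0,0,0],[3.5,0,0,0,0,0,0],[3.5,0,0,0,0,0,0],[3.5,0,0,0,0,0,0],[3.5,0,0,0,0,0,0],[3.5,0,0,0,0,0,0]]' 50
```

```text
time_s: 34.1
tcp_pos: [588.8, -234.9, 46.9]
tool_rot: [1.133, 2.915, -0.027]
wrist_force: [0.2, -0.8, -0.0]
gripper_width: 44.5
```

```bash
python3 -m pendant '[[3.5,0,0,-2,0,0,0],[3.5,0,0,-3.5,0,0,0],[3.5,0,0,-3.5,0,0,0],[3.5,0,0,-1.5,0,0,0],[3.5,2,2.2,0,0,0,0],[3.5,3.5,3.8,0,0,0,0],[3.5,3.5,3.8,0,0,0,0],[3.5,3.5,3.8,0,0,0,0]]' 50;python3 -m pendant '[[3.5,3.5,3.8,0,0,0,0],[3.5,3.5,3.8,0,0,0,0],[3.5,3.5,3.8,0,0,0,0],[3.5,2,2.2,0,0,0,0],[3.5,0,0,0,0,0,0],[3.5,0,0,0,0,0,0],[3.5,0,0,0,0,0,0],[3.5,0,0,0,0,0,0]]' 50
```

```text
time_s: 35.1
tcp_pos: [587.2, -46.9, 147.8]
tool_rot: [1.144, 2.913, -0.027]
wrist_force: [0.7, -0.3, -1.5]
gripper_width: 44.1
time_s: 36.1
tcp_pos: [584.3, 144.8, 138.8]
tool_rot: [1.143, 2.921, -0.033]
wrist_force: [0.6, -0.1, -0.9]
gripper_width: 44.8
```

```bash
python3 -m pendant '[[3.5,-0.7,0.1,0,0,0,0],[3.5,0,0,1.5,0,0,0],[3.5,0,0,2,0,0,0],[3.5,0,0,2,0,0,0],[3.5,0,0,1.5,0,0,0],[3.5,0,0,1,0,0,0],[3.5,0,0,0,0,0,0],[3.5,0,0,0,0,0,0]]' 50
```

```text
time_s: 37.1
tcp_pos: [590.9, 136.3, 53.6]
tool_rot: [1.148, 2.919, -0.033]
wrist_force: [0.0, 0.2, -1.4]
gripper_width: 44.5
```

```bash
python3 -m pendant '[[3.5,0.4,0.3,0,0,0,0],[3.5,0,0,0.3,0,0,0],[3.5,0,0,0.2,0,0,0],[3.5,0,0,0,0,0,0],[3.5,0,0,0,0,0,0],[3.5,0,0,0,0,0,0],[3.5,0,0,0,0,0,0],[3.5,0,0,0,0,0,0]]' 50
```

```text
time_s: 38.1
tcp_pos: [591.3, 141.8, 50.0]
tool_rot: [1.147, 2.916, -0.03]
wrist_force: [0.6, -1.2, -1.2]
gripper_width: 44.6
```

```bash
python3 -m pendant '[[3.5,0,0,0.2,0,0,0],[3.5,0,0,0.2,0,0,0],[3.5,0,0,0,0,0,0],[3.5,0,0,0,0,0,0],[3.5,0,0,0,0,0,0],[3.5,0,0,0,0,0,0],[3.5,0,0,0,0,0,0],[3.5,0,0,0,0,0,0]]' 50
```

```text
time_s: 39.1
tcp_pos: [591.9, 141.5, 49.9]
tool_rot: [1.146, 2.915, -0.03]
wrist_force: [-0.0, -0.2, 1.2]
gripper_width: 44.6
```

```bash
python3 -m pendant '[[6.5,0,0,0,0,0,0],[6.5,0,0,0,0,0,0],[6.5,0,0,0,0,0,0],[6.5,0,0,-2,0,0,0],[6.5,0,0,-3,0,0,0],[6.5,0,0,-4,0,0,0],[6.5,0,0,-1,0,0,0],[6.8,-2,-2.2,0,0,0,0]]';python3 -m pendant '[[6.8,-3.6,-4.1,0,0,0,0],[6.8,-3.6,-4.1,0,0,0,0],[6.8,-3.6,-4.1,0,0,0,0],[6.8,-3.6,-4.1,0,0,0,0],[6.8,-3.6,-4.1,0,0,0,0],[6.8,-3.6,-4.1,0,0,0,0],[6.8,-3.6,-4.1,0,0,0,0],[6.8,-1,-1,0,0,0,0]]'
python3 - <<'E'
from h import *
s=grab("scene"); cv2.imwrite("pics/s13.png",s["frame"][:,:,::-1])
o=telemetry.get_obs(); p=o["tcp_pos"]; R=Ro.from_rotvec(o["tool_rot"]).as_matrix()
print(p,R.T@(np.array([582,-305.5,46])-p))
E
```

```text
time_s: 40.1
tcp_pos: [590.7, 115.0, 152.1]
tool_rot: [1.143, 2.918, -0.031]
wrist_force: [-0.0, -0.4, 0.4]
gripper_width: 68.0
time_s: 41.1
tcp_pos: [577.9, -292.4, 153.8]
tool_rot: [1.143, 2.925, -0.03]
wrist_force: [-0.1, 1.4, 0.0]
gripper_width: 67.8
[ 577.97904351 -292.66024841  153.71392703] [-10.78751967  -4.78388087 107.90765168]
```

```bash
python3 -m pendant '[[6.8,-0.6,-0.3,0,0,0,0],[6.8,-0.5,-0.2,1,0,0,0],[6.8,0,0,2.5,0,0,0],[6.8,0,0,2.5,0,0,0],[6.8,0,0,2.5,0,0,0],[6.8,0,0,1,0,0,0],[6.8,0,0,0,0,0,0],[6.8,0,0,0,0,0,0]]'
python3 - <<'E'
from h import *
o=telemetry.get_obs(); p=o["tcp_pos"]; R=Ro.from_rotvec(o["tool_rot"]).as_matrix()
print(p,R.T@(np.array([582,-305.5,46])-p))
E
```

```text
time_s: 42.15
tcp_pos: [583.3, -296.4, 53.4]
tool_rot: [-1.129, -2.928, 0.026]
wrist_force: [0.1, -0.5, 1.1]
gripper_width: 67.8
[ 583.29438934 -296.4367629    53.39143002] [-5.10071477 -7.46323415  7.53218382]
```

```bash
python3 -m pendant '[[6.8,-0.5,-0.7,0.3,0,0,0],[6.8,0,0,0.4,0,0,0],[6.8,0,0,0,0,0,0],[3.5,0,0,0,0,0,0],[3.5,0,0,0,0,0,0],[3.5,0,0,0,0,0,0],[3.5,0,0,0,0,0,0],[3.5,0,0,0,0,0,0]]' 50
```

```text
time_s: 43.15
tcp_pos: [583.5, -306.9, 48.7]
tool_rot: [1.13, 2.93, -0.028]
wrist_force: [0.1, 0.1, 0.5]
gripper_width: 44.4
```

```bash
python3 -m pendant '[[3.5,0,0,-2,0,0,0],[3.5,0,0,-3.5,0,0,0],[3.5,0,0,-3.5,0,0,0],[3.5,0,0,-1.5,0,0,0],[3.5,2.5,1.7,0,0,0,0],[3.5,4.6,3.0,0,0,0,0],[3.5,4.6,3.0,0,0,0,0],[3.5,4.6,3.0,0,0,0,0]]' 50;python3 -m pendant '[[3.5,4.6,3.0,0,0,0,0],[3.5,4.6,3.0,0,0,0,0],[3.5,4.6,3.0,0,0,0,0],[3.5,4.6,3.0,0,0,0,0],[3.5,4.6,3.0,0,0,0,0],[3.5,4.6,3.0,0,0,0,0],[3.5,3,2,0,0,0,0],[3.5,0,0,0,0,0,0]]' 50
python3 - <<'E'
from h import *
o=telemetry.get_obs(); p=o["tcp_pos"]; R=Ro.from_rotvec(o["tool_rot"]).as_matrix()
print(p,R.T@(np.array([431.3,288.9,57])-p))
E
```

```text
time_s: 44.15
tcp_pos: [536.6, -115.6, 158.3]
tool_rot: [1.136, 2.92, -0.028]
wrist_force: [0.3, 0.6, -0.6]
gripper_width: 44.4
time_s: 45.15
tcp_pos: [440.3, 253.1, 152.9]
tool_rot: [1.131, 2.921, -0.024]
wrist_force: [0.1, -0.7, -0.1]
gripper_width: 44.5
[440.28958231 253.08050841 152.9194487 ] [32.10286285 21.45669943 95.25442485]
```

```bash
python3 -m pendant '[[3.5,1.6,1.1,0,0,0,0],[3.5,1.5,1.0,0,0,0,0],[3.5,0,0,1.5,0,0,0],[3.5,0,0,2.5,0,0,0],[3.5,0,0,2.5,0,0,0],[3.5,0,0,1.8,0,0,0],[3.5,0,0,0.6,0,0,0],[3.5,0,0,0,0,0,0]]' 50
python3 - <<'E'
from h import *
o=telemetry.get_obs(); p=o["tcp_pos"]; R=Ro.from_rotvec(o["tool_rot"]).as_matrix()
print(p,R.T@(np.array([431.3,288.9,52])-p))
E
```

```text
time_s: 46.15
tcp_pos: [431.6, 282.6, 57.3]
tool_rot: [1.133, 2.921, -0.032]
wrist_force: [0.3, 0.9, -0.1]
gripper_width: 44.3
[431.58923203 282.58321965  57.34752444] [4.55450978 4.55304003 5.20650111]
```

```bash
python3 -m pendant '[[3.5,0.4,0.4,0,0,0,0],[3.5,0,0,0.3,0,0,0],[3.5,0,0,0.3,0,0,0],[3.5,0,0,0,0,0,0],[3.5,0,0,0,0,0,0],[3.5,0,0,0,0,0,0],[3.5,0,0,0,0,0,0],[3.5,0,0,0,0,0,0]]' 50
```

```text
time_s: 47.15
tcp_pos: [432.8, 289.1, 52.8]
tool_rot: [1.132, 2.918, -0.027]
wrist_force: [0.1, -0.6, -0.6]
gripper_width: 44.3
```

```bash
python3 -m pendant '[[3.5,0,0,0.3,0,0,0],[3.5,0,0,0.2,0,0,0],[3.5,0,0,0,0,0,0],[3.5,0,0,0,0,0,0],[3.5,0,0,0,0,0,0],[3.5,0,0,0,0,0,0],[3.5,0,0,0,0,0,0],[3.5,0,0,0,0,0,0]]' 50
```

```text
time_s: 48.15
tcp_pos: [433.6, 288.9, 51.6]
tool_rot: [1.131, 2.917, -0.026]
wrist_force: [-1.4, -0.6, 2.5]
gripper_width: 44.1
```

Contact (+2.5 N). Release, rise and move aside toward the robot's left for the final look.

```bash
python3 -m pendant '[[6.5,0,0,0,0,0,0],[6.5,0,0,0,0,0,0],[6.5,0,0,0,0,0,0],[6.5,0,0,-2,0,0,0],[6.5,0,0,-3,0,0,0],[6.5,0,0,-4,0,0,0],[6.5,0,0,-5,0,0,0],[6.5,0,0,-3,0,0,0]]';python3 -m pendant '[[6.8,3,2,0,0,0,0],[6.8,5,2,0,0,0,0],[6.8,5,2,0,0,0,0],[6.8,5,2,0,0,0,0],[6.8,5,2,0,0,0,0],[6.8,0,0,0,0,0,0],[6.8,0,0,0,0,0,0],[6.8,0,0,0,0,0,0]]'
python3 - <<'E'
from h import *
t=grab("top"); s=grab("scene"); w=grab("wrist")
a=cv2.resize(t["frame"][100:250,180:460],None,fx=2.8,fy=2.8,interpolation=2)[:,:,::-1]
b=cv2.resize(s["frame"][130:290,330:520],None,fx=2.05,fy=2.05,interpolation=2)[:,:,::-1]
im=np.full((600,800,3),0,np.uint8); im[:a.shape[0],:a.shape[1]]=a[:420,:784]
h=600-420; 
cv2.imwrite("pics/t14.png",a); b=cv2.resize(s["frame"][140:380,140:520],None,fx=2.1,fy=2.1,interpolation=2)[:,:,::-1]; cv2.imwrite("pics/s14.png",b)
np.save("t14.npy",t,allow_pickle=True)
E
```

```text
time_s: 49.15
tcp_pos: [430.4, 291.3, 223.0]
tool_rot: [1.133, 2.922, -0.035]
wrist_force: [-0.1, 0.5, -0.4]
gripper_width: 65.1
time_s: 50.15
tcp_pos: [328.1, 526.5, 220.8]
tool_rot: [1.135, 2.914, -0.027]
wrist_force: [0.3, 0.1, 0.3]
gripper_width: 68.1
```

View pics/t14.png

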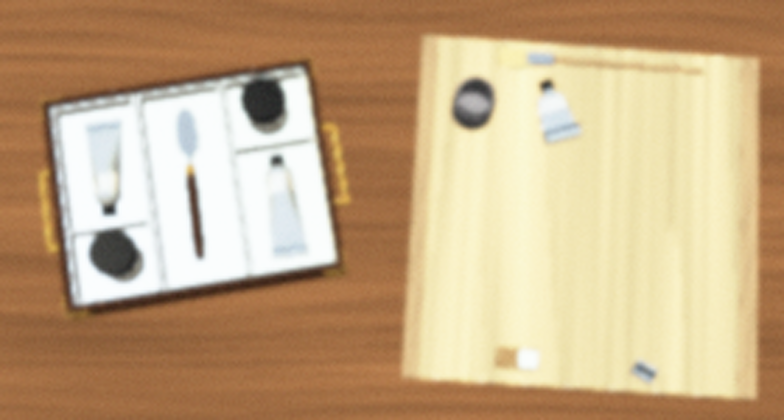

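View pics/s14.png

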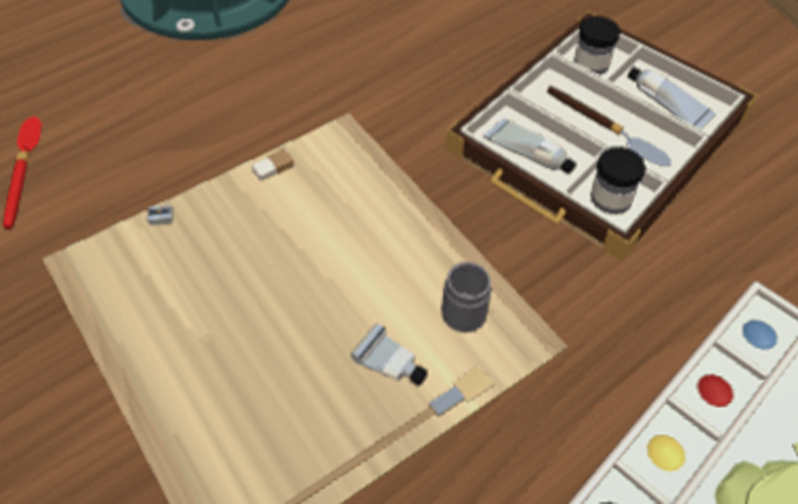

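The tray holds everything as asked: lids at crop (264,101) and (115,252), knife in the middle bin from (186,110) to (201,257). The used tube and open jar are where they were. One numeric check, then I hand it in.

```bash
python3 - <<'E'
from h import *
from station import sign_off
t=np.load("t14.npy",allow_pickle=True).item()
a=np.radians(9.8);ex=np.array([np.cos(a),np.sin(a)]);ey=np.array([-ex[1],ex[0]]);B=np.c_[ex,ey];c=np.array([510.5,215.3])
f=lambda u,z:((onplane(t,[np.array(u)/2.8+(180,100)],z)[0,:2]-c)@B)
q=f((264,101),67)-[0,-86],f((115,252),67)-[0,86]
print("jar L",q[0].round(),"jar H",q[1].round(),"knife ends",f((186,110),12).round(),f((201,257),16).round(),"tubes",((f((103,122),22)+f((109,212),22))/2).round(),((f((277,157),22)+f((290,253),22))/2).round())
ok=abs(q[0][0]-65.5)<12 and abs(q[1][0]+65.5)<12
print(ok, sign_off() if ok else "no")
E
```

```text
jar L [61. -5.] jar H [-67. -12.] knife ends [84. -7.] [-75.  -1.] tubes [34. 81.] [-36. -92.]
the job is handed in; nothing more can be done
True None
```

The tray is packed and the job is handed in; no verdict is given. It took about 50 s of the 128 s allowed.

- **Knife:** it lies flat in the undivided middle bin. The final top view puts its ends at about x = +84 and −75 mm in the bin, close to the centre line.
- **Tubes:** each full tube lies in its long compartment, within about 6 mm of its middle.
- **Jars:** each lidded jar stands upright in its short compartment. Along the bin they measured at 61 and 67 mm, against a middle of 65.5 mm.
- **Left alone:** in the last pictures the used tube and open jar are where they started and the open jar is upright. I judged this by eye and did not measure their movement.
- **Gripper:** it was open and well clear of everything at the end.

**Soft spots:**
- One jar measured about 12 mm off across its bin in the coarse top view, inside the 25 mm limit. The gripper position at release had put it within about 2 mm.
- The first closing on tube A was too high and missed, so I lowered and regrasped it.
- The knife and tube B showed no contact force before I opened the fingers. They may have settled the last millimetre or so on their own.

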